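# Put the planning-board kit back in its caddy

## Task

Tidy the planning-board kit into the black caddy: lay each white-barrelled board marker flat in the bin of its own cap colour, and set the board eraser in the grey bin, felt side down. The two black-barrelled permanent markers look similar but would ruin the board: leave them where they lie on the desk.

Things in the scene. Friction and masses are not known exactly. Their poses are not given: they have to be found in the camera images.
- red_marker_center (a point): board marker lying on the desk, WHITE barrel with a red cap, red end plug and red band; 126 mm long, barrel 17 mm in diameter, cap and end plug hexagonal, 19 mm across flats, so that it does not roll freely. The point is at its centre, on its long axis, 9.5 mm above what it lies on. x runs along it towards the cap; the plain barrel reaches from 53 mm behind to 21 mm ahead of this point. About 22 g.
- blue_marker_center (a point): board marker lying on the desk, WHITE barrel with a blue cap, blue end plug and blue band; 126 mm long, barrel 17 mm in diameter, cap and end plug hexagonal, 19 mm across flats, so that it does not roll freely. The point is at its centre, on its long axis, 9.5 mm above what it lies on. x runs along it towards the cap; the plain barrel reaches from 53 mm behind to 21 mm ahead of this point. About 22 g.
- green_marker_center (a point): board marker lying on the desk, WHITE barrel with a green cap, green end plug and green band; 126 mm long, barrel 17 mm in diameter, cap and end plug hexagonal, 19 mm across flats, so that it does not roll freely. The point is at its centre, on its long axis, 9.5 mm above what it lies on. x runs along it towards the cap; the plain barrel reaches from 53 mm behind to 21 mm ahead of this point. About 22 g.
- eraser_center (a point): board eraser lying felt side down: base 100 mm (x) by 50 mm (y), 22 mm high, dark felt below and light grey plastic above; on it a light grey grip ridge 80 mm (x) by 24 mm (y) that reaches from 22 to 44 mm above its underside, to be gripped across y. The point is its centre, 22 mm above its underside, level with the foot of the ridge. z points up. About 70 g.
- red_permanent_center (a point): permanent marker (not part of the board kit) lying on the desk, BLACK barrel with a red cap and end plug; 126 mm long, barrel 17 mm in diameter, cap and end plug hexagonal, 19 mm across flats, so that it does not roll freely. The point is at its centre, on its long axis, 9.5 mm above what it lies on. x runs along it towards the cap; the plain barrel reaches from 53 mm behind to 21 mm ahead of this point. About 22 g.
- blue_permanent_center (a point): permanent marker (not part of the board kit) lying on the desk, BLACK barrel with a blue cap and end plug; 126 mm long, barrel 17 mm in diameter, cap and end plug hexagonal, 19 mm across flats, so that it does not roll freely. The point is at its centre, on its long axis, 9.5 mm above what it lies on. x runs along it towards the cap; the plain barrel reaches from 53 mm behind to 21 mm ahead of this point. About 22 g.
- red_bin_in (a point): the red bin: one of four open bins of equal size clipped side by side in a low black caddy; which bin is where changes. Inside 151 mm (x, long) by 69 mm (y), walls 2.5 mm thick and 13.5 mm high above the bin's inner floor. The point is the centre of that inner floor, 6.5 mm above the desk; x along the bin, y across it towards the neighbouring bins (pitch 77 mm), z up. Fixed.
- blue_bin_in (a point): the blue bin: one of four open bins of equal size clipped side by side in a low black caddy; which bin is where changes. Inside 151 mm (x, long) by 69 mm (y), walls 2.5 mm thick and 13.5 mm high above the bin's inner floor. The point is the centre of that inner floor, 6.5 mm above the desk; x along the bin, y across it towards the neighbouring bins (pitch 77 mm), z up. Fixed.
- green_bin_in (a point): the green bin: one of four open bins of equal size clipped side by side in a low black caddy; which bin is where changes. Inside 151 mm (x, long) by 69 mm (y), walls 2.5 mm thick and 13.5 mm high above the bin's inner floor. The point is the centre of that inner floor, 6.5 mm above the desk; x along the bin, y across it towards the neighbouring bins (pitch 77 mm), z up. Fixed.
- grey_bin_in (a point): the grey bin: one of four open bins of equal size clipped side by side in a low black caddy; which bin is where changes. Inside 151 mm (x, long) by 69 mm (y), walls 2.5 mm thick and 13.5 mm high above the bin's inner floor. The point is the centre of that inner floor, 6.5 mm above the desk; x along the bin, y across it towards the neighbouring bins (pitch 77 mm), z up. Fixed.
Not all that is in view belongs to the job. Leave any brown or yellow look-alike of the part that bears eraser_center alone. Of the things that look like the part that bears blue_bin_in, take the one that is farthest to the robot's right at the start.

How it is judged:
At the end, for the whole second after the job is handed in: Each white marker lies flat on the floor of its colour's bin (centre within 20 mm along, 30 mm across), the eraser felt down on the grey bin's floor (30 mm, 15 mm, tilt under 0.15 rad), all at rest and released; both permanent markers are within 25 mm of where they started (x of red_marker_center in the frame of red_bin_in between -0.02 and 0.02 m and y of red_marker_center in the frame of red_bin_in between -0.03 and 0.03 m and z of red_marker_center in the frame of red_bin_in between 0.005 and 0.016 m and linear speed of each of red_marker, blue_marker, green_marker, eraser below 0.02 m/s and x of blue_marker_center in the frame of blue_bin_in between -0.02 and 0.02 m and y of blue_marker_center in the frame of blue_bin_in between -0.03 and 0.03 m and z of blue_marker_center in the frame of blue_bin_in between 0.005 and 0.016 m and x of green_marker_center in the frame of green_bin_in between -0.02 and 0.02 m and y of green_marker_center in the frame of green_bin_in between -0.03 and 0.03 m and z of green_marker_center in the frame of green_bin_in between 0.005 and 0.016 m and x of eraser_center in the frame of grey_bin_in between -0.03 and 0.03 m and y of eraser_center in the frame of grey_bin_in between -0.015 and 0.015 m and z of eraser_center in the frame of grey_bin_in between 0.016 and 0.027 m and angle between eraser_center's own z axis and vertical below 0.15 rad and distance of each of red_permanent_center, blue_permanent_center from where it was at the start of the episode below 0.025 m); the robot touches nothing.
It fails at once if the red permanent marker is taken away or pushed more than 25 mm from where it lay (distance of red_permanent_center from where it was at the start of the episode above 0.025 m).
It fails at once if the blue permanent marker is taken away or pushed more than 25 mm from where it lay (distance of blue_permanent_center from where it was at the start of the episode above 0.025 m).
It also fails if it takes over 115 s, if anything falls off the work surface, if the arm or the gripper's body presses on something with over 40 N, if the wrist force passes 120 N, or if a joint passes its speed limit or range.

## Robot

A 7-joint arm with a two-finger parallel gripper is mounted at the origin on the work surface. World frame = base frame: x ahead of the robot, y to its left, z up, the work surface at z = 0. Lengths are in m, angles in rad, forces in N, time in s.
With the tool pointing down it reaches from about 0.425 to 1.025 m from the base axis. Payload 9.4 kg.
Tool frame: the origin (TCP) lies on the centre line of the jaws, within the pads' length; the fingertips stand 22 mm ahead of it and the grasp point (between the pads) lies 3 mm ahead of it; z points along the fingers, y is the line along which they close (so a half turn about z gives the same grasp; the last joint's range is limited). The gripper opens to 93 mm and grips with 3 to 60 N. Pads are 15 mm wide; open, the fingers measure 128 mm over their backs; the gripper's body (75 mm by 188 mm) begins 65 mm behind the grasp point.
Start: joints at [-1.195, 0.599, -0.003, 1.599, 0.002, 0.943, -0.08], TCP at [0.317, 0.652, 0.241] pointing down, gripper open.
Joint ranges: [-2.57, 2.57], [-0.35, 1.97], [-1.29, 1.29], [0.11, 2.56], [-1.05, 4.19], [0.11, 1.86], [-2.63, 2.63]. Speed limits (rad/s): [2.22, 2.22, 3.01, 3.01, 3.14, 3.14, 3.14].

## Interface

Orientations are given as a unit quaternion [w, x, y, z].
In Python, from station import ctrl gives the robot as it stands. Calls block until the motion is done:
- ctrl.reach(position, orientation): joint-space move of the TCP to a pose.
- ctrl.movel(position, speed=0.15, ori=None): straight line of the TCP; ori=None keeps the orientation; speed is the mean speed in m/s.
- ctrl.goto_joints(angles): joint-space move.
- ctrl.gripper_to(opening, squeeze=None): opening from 0.0 (shut) to 1.0 (fully open); squeeze is the grip in N (None keeps the last); returns when the fingers have stopped.
- ctrl.pause(seconds).
- ctrl.inverse_kinematics(position, orientation): joint angles nearest the present ones, or None.
- ctrl.get_state(): the state.
- ctrl.camera(name): name is "scene" or "top" or "wrist"; returns a dict with "img" (400x640x3 uint8, blue, green, red), "z_map" (400x640 float32, m along the optical axis (not along the pixel's ray), 0 where there is no reading), "fx", "fy", "cx", "cy" (pixels), "R" (3x3) and "t" (3): a world point X has camera coordinates R X + t. Camera axes: x right, y down, z forward; pixel columns grow to the right and rows downward; lengths in m; the calibration is good to about 2 mm. A picture is of the moment at which its call begins.
A pose or a line that the arm cannot do raises ctrl.PlanningError and nothing moves.
- ctrl.sign_off(): hands the job in; it is judged then, once.
The state is a dict: "clock": time; "joints": joint angles; "qd": joint speeds; "effort": joint torques, N m; "position": TCP position; "ee_rot": TCP orientation; "contact_force": force on the tool from outside, world axes, zero at the start; "wrist_torque": the same for the moment, N m; "gripper_width": opening from 0.0 (shut) to 1.0 (fully open); "gripper_force": force on a finger pad.
Only numpy, scipy, OpenCV 4.12 (cv2) and the standard library are available. Lean on these libraries where they do the work, as an engineer would, in place of code of your own. Each camera call takes 0.05 s, during which the arm holds its last target. There are 200 camera calls.

## Working session

There is one attempt and no reset: what is moved stays moved. The work goes in short steps, each a Python script; the robot and the scene stay as the last script left them, time stands still between calls to the robot, and variables do not carry over. Pictures are saved under pics/ and viewed, at most 14 in all, crops included, and the job is handed in when it is done.

```bash
ls; mkdir -p pics; python3 - <<'E'
from station import ctrl
import cv2, numpy as np
for n in ("top","scene"):
    c=ctrl.camera(n); cv2.imwrite(f"pics/{n}0.png",c["img"]); np.savez(f"{n}0.npz",**c)
    print(n,c["fx"],c["fy"],c["cx"],c["cy"],np.round(c["R"],4).tolist(),c["t"])
print(ctrl.get_state())
E
```

```text
pics
top 419.0518695792576 419.0518695792576 319.50371144301516 199.6117604625587 [[0.0293, -0.9995, 0.0087], [-0.9944, -0.03, -0.1013], [0.1015, -0.0057, -0.9948]] [0.05355881 0.48668558 1.14032611]
scene 510.6622713087659 510.6622713087659 330.01639566765414 208.2145286128681 [[-0.5709, 0.821, -0.0102], [0.6886, 0.4721, -0.5504], [-0.4471, -0.3212, -0.8348]] [ 0.21141044 -0.32011873  1.90454453]
{'clock': 0.1, 'joints': array([-1.19469133,  0.60005831, -0.00252352,  1.60005867,  0.00182936,
        0.94292294, -0.07982   ]), 'qd': array([ 0.00024564, -0.00041414,  0.00049161, -0.00043145, -0.0003901 ,
        0.00020087,  0.00075241]), 'effort': array([ 5.27272437e-03, -7.66545796e+01,  1.50191993e+00, -2.52932578e+01,
       -5.23452612e-02,  1.36760127e-02,  5.81326594e-05]), 'position': array([0.31702531, 0.65154541, 0.23983395]), 'ee_rot': array([-7.88539201e-05,  2.24454037e-01,  9.74484409e-01, -7.18708134e-04]), 'contact_force': array([ 0.3095644 , -0.09705725,  0.21798411]), 'wrist_torque': array([-0.0032503 ,  0.01151967,  0.08332444]), 'gripper_force': 0.0, 'gripper_width': 0.9963161207153864}
```

View pics/top0.png

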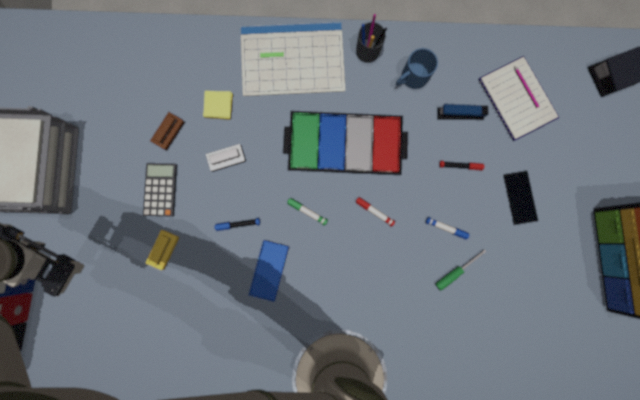

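View pics/scene0.png

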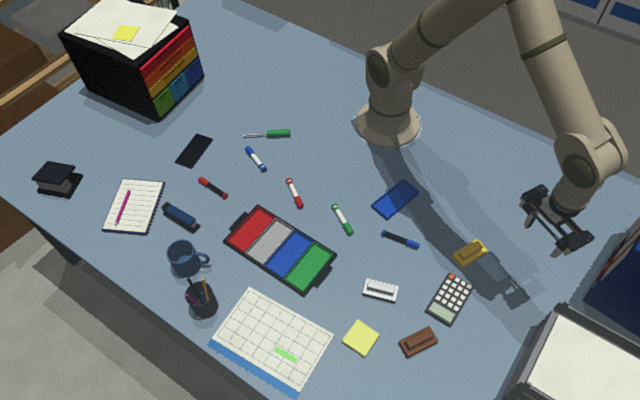

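Top view: markers are green-white (307,211), red-white (375,211), blue-white (447,228). The black-barrelled ones are red (461,165) and blue (238,224). The eraser is light grey (225,157), with a brown one at (167,131) and a yellow one at (161,249) to leave alone.

Blue bin candidates are the caddy bin (332,142), a loose blue tray or pad (269,270) and a blue drawer (620,295). I'll confirm these in an enlarged crop and measure at the same time.

```bash
cat > vis.py <<'E'
import cv2, numpy as np
def ray(c,uv,z):
    uv=np.atleast_2d(uv).astype(float)
    d=np.c_[(uv[:,0]-c["cx"])/c["fx"],(uv[:,1]-c["cy"])/c["fy"],np.ones(len(uv))]@c["R"]
    o=-c["R"].T@c["t"]
    return o+d*((z-o[2])/d[:,2])[:,None]
def rect(c,uv,z,r=32,thr=45):
    """metric min-area rect of the non-desk blob nearest pixel uv, at plane z"""
    im=c["img"].astype(int); u,v=uv
    v0,v1,u0,u1=max(v-r,0),v+r,max(u-r,0),u+r
    p=im[v0:v1,u0:u1]; bg=np.median(p.reshape(-1,3),0)
    m=(np.abs(p-bg).sum(2)>thr).astype(np.uint8)
    n,l,s,ce=cv2.connectedComponentsWithStats(m)
    ok=[i for i in range(1,n) if s[i,4]>60]
    k=min(ok,key=lambda i:np.hypot(*(ce[i]-[u-u0,v-v0])))
    ys,xs=np.nonzero(l==k); P=ray(c,np.c_[xs+u0,ys+v0],z)[:,:2]
    (x,y),(w,h),a=cv2.minAreaRect((P*1000).astype(np.float32))
    if w<h: w,h,a=h,w,a+90
    return x/1000,y/1000,np.deg2rad(a),w,h,len(xs)
E
python3 - <<'E'
from vis import *
c=dict(np.load("top0.npz"))
for n,uv,z,r in (("red",(375,211),.0095,30),("blue",(447,228),.0095,30),("green",(307,211),.0095,30),("rperm",(461,165),.0095,30),("bperm",(238,224),.0095,30),("eraser",(225,157),.022,30)):
    print(n,np.round(rect(c,uv,z,r),3))
hsv=cv2.cvtColor(c["img"],cv2.COLOR_BGR2HSV)
roi=np.zeros((400,640),bool); roi[105:180,280:412]=1
H,S,V=hsv[...,0].astype(int),hsv[...,1],hsv[...,2]
ms=dict(red=((H<8)|(H>172))&(S>140)&(V>70),green=(abs(H-65)<15)&(S>120)&(V>50),blue=(abs(H-112)<10)&(S>150)&(V>60),grey=(S<45)&(V>90))
for n,m in ms.items():
    m=(m&roi).astype(np.uint8); k,l,s,ce=cv2.connectedComponentsWithStats(m); i=1+s[1:,4].argmax()
    ys,xs=np.nonzero(l==i); P=ray(c,np.c_[xs,ys],.0065)[:,:2]; R=cv2.minAreaRect((P*1000).astype(np.float32))
    print(n,np.round(R[0],1),np.round(R[1],1),round(R[2],1),s[i],ce[i].round(1), np.round(np.median((lambda z:z)(c["z_map"][ys,xs])),4))
a=cv2.resize(c["img"][95:315,130:500],None,fx=2.1,fy=2.1,interpolation=cv2.INTER_CUBIC); cv2.imwrite("pics/crop.png",a)
E
```

```text
red [ 4.59000e-01 -8.80000e-02  1.00800e+00  1.29554e+02  2.51890e+01
  3.15000e+02]
blue [  0.414  -0.301   1.217 109.889  24.688 261.   ]
green [4.54000e-01 1.02000e-01 1.08100e+00 1.28642e+02 2.47760e+01 3.03000e+02]
rperm [ 5.96000e-01 -3.32000e-01  1.54700e+00  1.31528e+02  2.59920e+01
  3.74000e+02]
bperm [4.12000e-01 2.96000e-01 1.74600e+00 1.29802e+02 2.52580e+01 3.80000e+02]
eraser [5.96000e-01 3.35000e-01 1.89900e+00 1.07287e+02 5.81540e+01 6.60000e+02]
red [ 654.3 -119.3] [161.4  77.5] 0.6 [ 373  116   28   56 1466] [386.4 143.6] 1.199
green [656.7 115.9] [ 76.8 159.4] 89.3 [ 290  113   29   56 1364] [304.6 139.3] 1.1986
blue [655.9  38.3] [ 74. 159.] 88.9 [ 318  114   28   56 1382] [331.5 141. ] 1.1988
grey [655.6  -2.9] [216.4 378.9] 1.8 [ 280  105  132   75 4286] [350.4 141. ] 1.2015
```

View pics/crop.png

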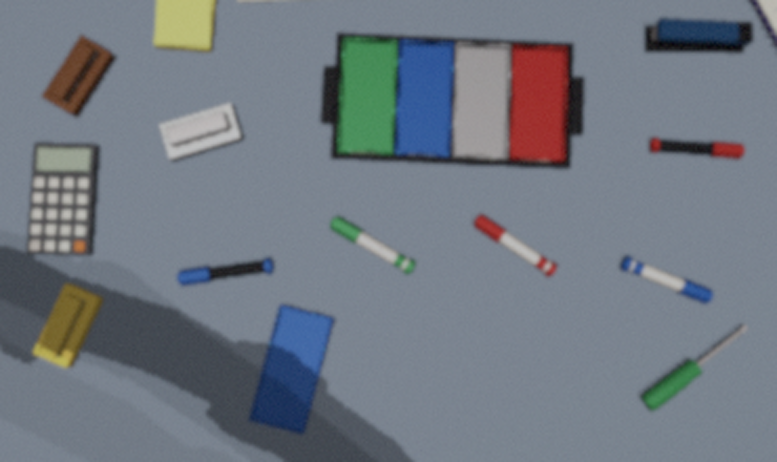

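The crop confirms it. The caddy's blue bin (px 332,142; y≈+0.04) is farther right than the loose blue tray (269,270; y≈+0.2). The drawer (620,295) and the navy stapler-like item (462,112) aren't bins. The only light grey eraser is at (225,157), and the white barrels are the three listed above. I'll start with the eraser.

```bash
cat > act.py <<'E'
from station import ctrl
import numpy as np
from vis import *
# caddy: bin-floor colours imaged at rim height (z=0.02), yaw of the caddy
BIN=dict(green=(.6535,.1155),blue=(.653,.0383),grey=(.652,-.0390),red=(.651,-.1165)); YAW=-0.01
H=0.15
def down(a): return np.array([0,np.cos(a/2),np.sin(a/2),0])
def best(p,a):
    c=[]
    for k in (a,a+np.pi):
        q=ctrl.inverse_kinematics(p,down(k))
        if q is not None: c.append((abs(q[6]),k))
    return down(min(c)[1])
def pickplace(x,y,a,b,zp,zl,wide,rel,grip):
    q=best([x,y,H],a); ctrl.gripper_to(wide/93)
    ctrl.reach([x,y,H],q); ctrl.movel([x,y,zp],.15)
    ctrl.gripper_to(0,grip); s=ctrl.get_state(); print("grip mm",s["gripper_width"]*93,s["gripper_force"])
    ctrl.movel([x,y,H],.2)
    print("lift mm",ctrl.get_state()["gripper_width"]*93)
    bx,by=BIN[b]; q=best([bx,by,H],YAW)
    ctrl.reach([bx,by,H],q); ctrl.movel([bx,by,zl],.12)
    ctrl.gripper_to(rel/93); ctrl.pause(.2); ctrl.movel([bx,by,H],.2)
    s=ctrl.get_state(); print("clock",s["clock"],"F",s["contact_force"].round(1))
E
python3 - <<'E'
from act import *
c=dict(np.load("top0.npz"))
im=c["img"].astype(int); p=im[205:250,420:475]; m=(np.abs(p-np.median(p.reshape(-1,3),0)).sum(2)>40).astype(np.uint8)
m=cv2.morphologyEx(m,cv2.MORPH_CLOSE,np.ones((5,5))); ys,xs=np.nonzero(m); P=ray(c,np.c_[xs+420,ys+205],.0095)[:,:2]
print("blue",cv2.minAreaRect((P*1000).astype(np.float32)))
pickplace(.595,.334,1.899,"grey",.047,.0545,55,45,25)
c=ctrl.camera("top"); cv2.imwrite("pics/top1.png",cv2.resize(c["img"][95:315,130:500],None,fx=2.1,fy=2.1))
E
```

```text
blue ((418.1077575683594, -290.86883544921875), (132.1352996826172, 26.10197639465332), 68.78506469726562)
grip mm 24.013694708960355 25.000538527965546
lift mm 23.87378519710895
clock 8.35 F [ 0.5 -0.4  0.1]
```

View pics/top1.png

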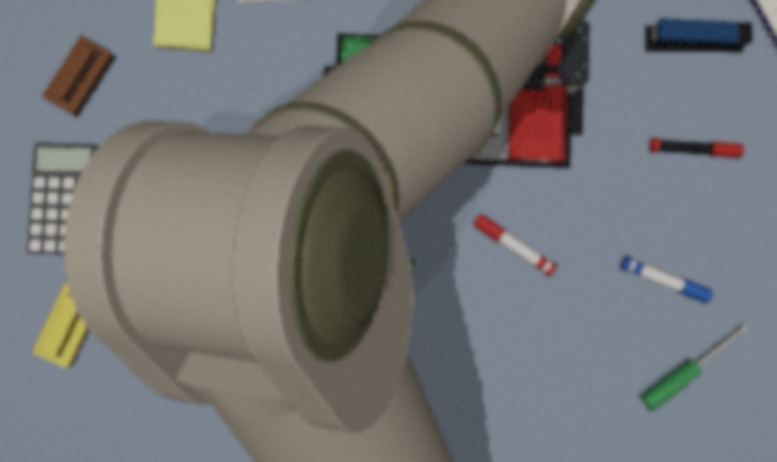

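The arm hides the caddy, but the eraser held at 24 mm (the ridge width) through the lift and has left its spot. The remaining markers haven't moved: red (515,245), blue (666,280) in the crop. Next are the markers.

```bash
python3 - <<'E'
from act import *
for b,x,y,a in (("red",.459,-.088,1.008),("blue",.418,-.291,1.2005),("green",.454,.102,1.081)):
    print(b); pickplace(x,y,a,b,.0255,.033,45,25.5,20)
q=ctrl.get_state()["joints"]; q[0]+=-1.0
bx=ctrl.get_state()["position"]; ctrl.movel([bx[0],bx[1],.22],.2); q=ctrl.get_state()["joints"].copy(); q[0]+=-1.0; ctrl.goto_joints(q)
print(ctrl.get_state()["clock"],ctrl.get_state()["position"])
for n,(y0,y1,x0,x1) in dict(top=(90,270,200,500),scene=(120,320,150,450)).items():
    c=ctrl.camera(n); np.savez(f"{n}2.npz",**c); cv2.imwrite(f"pics/{n}2.png",cv2.resize(c["img"][y0:y1,x0:x1],None,fx=2.6,fy=2.6,interpolation=cv2.INTER_CUBIC))
E
```

```text
red
grip mm 16.229645662998994 20.001167356967926
lift mm 16.456265223716876
clock 15.1167 F [ 0.  -0.8 -0.7]
blue
grip mm 16.123582710026785 19.999781548976898
lift mm 16.24347028458068
clock 23.2 F [-0.3  0.1  0.3]
green
grip mm 16.311389026286832 19.999883472919464
lift mm 16.517940997820507
clock 30.2417 F [-0.1  0.5 -0.3]
33.0083 [0.25608659 0.61123731 0.2194162 ]
```

View pics/top2.png

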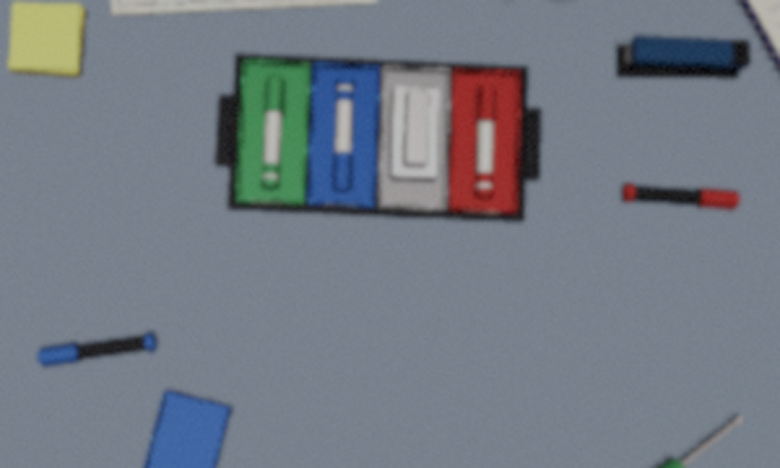

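View pics/scene2.png

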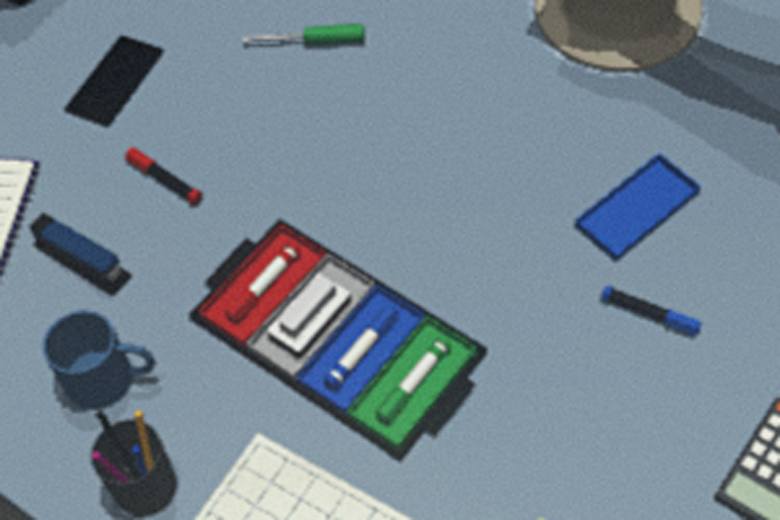

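All three markers lie flat and centred in their own bins: green (272,133), blue (343,135), red (485,140). The eraser is centred in the grey bin (413,133). Both permanent markers, (97,348) and (680,196), look unmoved, and the arm is clear, so I'm handing in.

```bash
python3 -c "
from station import ctrl
print(ctrl.sign_off())"
```

```text
the job is handed in; nothing more can be done
None
```

I handed the job in at about 33 s: the final pictures show the three white markers flat in their own colour bins, the eraser felt side down in the grey bin, and both permanent markers apparently unmoved; no verdict was returned.

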